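Fit the shelf tray on the stand and load the sample tins in reverse order

ROBOT

A 7-joint arm with a two-finger parallel gripper is mounted at the origin on the work surface. World frame = base frame: x ahead of the robot, y to its left, z up, the work surface at z = 0. Lengths are in mm, angles in rad, forces in N, time in s.
With the tool pointing down it reaches from about 350 to 900 mm from the base axis. Payload 8.1 kg.
Tool frame: the origin (TCP) lies midway between the tips of the shut fingers; the grasp point (between the pads) lies 19 mm behind it; z points along the fingers, y is the line along which they close (so a half turn about z gives the same grasp; the last joint's range is limited). The gripper opens to 92 mm and grips with 3 to 60 N. Pads are 19 mm wide; open, the fingers measure 130 mm over their backs; the gripper's body (75 mm by 190 mm) begins 47 mm behind the grasp point.
Start: joints at [1.001, 0.434, 0.025, 1.573, -0.012, 1.134, -0.075], TCP at [281.249, -558.158, 226.742] pointing down, gripper open.
Joint ranges: [-2.62, 2.62], [-0.44, 2.09], [-1.27, 1.32], [0.08, 2.57], [-1.32, 4.46], [0.12, 2], [-2.74, 2.74]. Speed limits (rad/s): [2.22, 2.22, 3.01, 3.01, 3.14, 3.14, 3.14].

INTERFACE

Orientations are given as a unit quaternion [w, x, y, z].
In Python, from workcell import env, camera gives the robot as it stands.
- The arm moves only by the tool servo_tool, never from a script. Its argument "rows" is a list that holds one entry, the list of rows, each a list of 5 numbers: the shift along the tool's x, y, z each as a share of 0.2 m, from -1 to 1, then the turn about the tool's z as a share of pi/2 rad, from -1 to 1, then the opening, from -1 (shut) to 1 (fully open). A call has 1 to 5 rows; each row is the pose to reach, as a shift and turn from the pose commanded when the call began, along the tool's axes at that moment; what a row does not reach only later rows make up. A row lasts 1/8 s, in which the tool goes at most 62.5 mm and 10.7 degrees, less where a joint would pass 70% of its speed; a pose out of reach is approached as far as the arm can. A call with a number of a shift or a turn outside -1 to 1 is refused whole. A call with a gripper value outside its range is refused whole. The fingers move at their own pace and stop on an object; "force" is the grip in N (left out, the last holds). Time passes only in rows, so rows that repeat a pose let the fingers close. It gives the time, the measured TCP pose, the force, the opening and the grip force at its end, in the units of the state.
- env.get_obs(): the state, without advancing time (a new reading comes with each control period).
- camera(name): name is "scene" or "top" or "wrist"; returns a dict with "color" (400x640x3 uint8, red, green, blue), "mtx" (3x3 intrinsics, pixels), "extrinsics" (4x4, takes a point from camera to world coordinates). Camera axes: x right, y down, z forward; pixel columns grow to the right and rows downward; lengths in mm; the calibration is good to about 2 mm. A picture is of the moment at which its call begins. There is no depth.
- env.close_job(): hands the job in; it is judged then, once.
The state is a dict: "t": time; "joint_pos": joint angles; "qvel": joint speeds; "tau": joint torques, N m; "position": TCP position; "eef_rot": TCP orientation; "force": force on the tool from outside, world axes, zero at the start; "ft_torque": the same for the moment, N m; "grip_width": opening from 0.0 (shut) to 1.0 (fully open); "grasp_force": force on a finger pad.
Only numpy, scipy, OpenCV 4.12 (cv2) and the standard library are available. Lean on these libraries where they do the work, as an engineer would, in place of code of your own. Each camera call takes 0.05 s, during which the arm holds its last target. There are 200 camera calls.

TASK

First lift the empty aluminium tray by its black handle and seat it level on the blue stand, every corner hole down over its own post, the handle still on the side away from you. Then move the three sample tins from the wooden rack into the tray's three compartments in the reverse order: the tin from the rack's left end goes to the tray's right end, the middle one to the middle, the one from the right end to the left end (the coloured tabs on the rack show where each tin stood). Keep the tins upright, leave the glass beaker alone, and leave everything standing free.

Things in the scene. Friction and masses are not known exactly. Their poses are not given: they have to be found in the camera images.
- tin_red: Loose round metal tin, 0.1-0.16 kg, with red lid and red round knob; starts in the wooden rack. Tin 42 mm in diameter, lid top at z = 40 mm; knob (grip here) 20 mm in diameter, 32 mm tall, top at z = 72 mm. Origin: centre of underside, z up.
- tin_yellow: Loose round metal tin, 0.1-0.16 kg, with yellow lid and yellow round knob; starts in the wooden rack. Tin 42 mm in diameter, lid top at z = 40 mm; knob (grip here) 20 mm in diameter, 32 mm tall, top at z = 72 mm. Origin: centre of underside, z up.
- tin_blue: Loose round metal tin, 0.1-0.16 kg, with blue lid and blue round knob; starts in the wooden rack. Tin 42 mm in diameter, lid top at z = 40 mm; knob (grip here) 20 mm in diameter, 32 mm tall, top at z = 72 mm. Origin: centre of underside, z up.
- tab_red: Red tab, 14 x 36 x 10 mm, fixed on the rack's front ledge, 38 mm in front (rack -x) of the start place of the red tin, which it marks. Origin: centre of underside.
- tab_yellow: Yellow tab, 14 x 36 x 10 mm, fixed on the rack's front ledge, 38 mm in front (rack -x) of the start place of the yellow tin, which it marks. Origin: centre of underside.
- tab_blue: Blue tab, 14 x 36 x 10 mm, fixed on the rack's front ledge, 38 mm in front (rack -x) of the start place of the blue tin, which it marks. Origin: centre of underside.
- rack: Low wooden rack, fixed, 104 (x) x 200 (y) mm, 12 mm thick. Origin: centre of underside; x away from the robot, y to its left (turned up to 0.25 rad). The tins stand in compartments at x = +12, y = -64, 0, +64 mm, on z = 12 mm; dividers rise to z = 22 mm.
- tray: Loose aluminium tray, 0.4 kg, flat on the table: 120 (x) x 250 (y) x 8 mm. Origin: centre of underside; x away from the robot, y to its left (turned up to 0.25 rad). 13 mm through holes at x +-46, y +-112 mm. Compartments 60 x 60 mm at x = -22, y = -64, 0, +64; floor z = 8, fences to z = 18. Black bar handle at x = +22, y = 0: 12 (x) x 60 (y) mm, top z = 50; mass centre within 12 mm of it.
- stand: Blue stand, fixed, base 124 (x) x 256 (y) x 12 mm. Origin: centre of underside; x away from the robot, y to its left (turned up to 0.25 rad). Posts at x +-46, y +-112 mm: collar 24 mm in diameter to z = 60, where the tray's underside rests; brass pin 7 mm in diameter to z = 78, tapering to z = 84. White dishes on the base reach z = 26. Seated, tray axes match the stand's.
- beaker: Empty glass beaker, loose, 0.15 kg, 68 mm in diameter at the rim, 85 mm tall, near the robot. Leave it where it is. Origin: centre of underside.

How it is judged:
By the outcome, as a careful person would: the job done as asked, in the order asked, and still so for the second after the job is handed in, with the robot touching nothing.
It also fails if it takes over 120 s, if anything falls off the work surface, if the arm or the gripper's body presses on something with over 40 N, if the wrist force passes 120 N, or if a joint passes its speed limit or range.

## Working session

There is one attempt and no reset: what is moved stays moved. The work goes in short steps, Python scripts to look and compute and a tool call to move; the robot and the scene stay as the last step left them, time stands still between calls to the robot, and variables do not carry over. Pictures are saved under pics/ and viewed, at most 14 in all, crops included, and the job is handed in when it is done.

Besides the shell and the picture viewer there is one more tool, called after "Request:" as a command line: name --argument value ..., lists and objects as JSON in quotes. servo_tool: Moves the arm, as the interface text tells. Shift numbers are shares of 0.2 m and turn numbers shares of pi/2 rad, none past 1 either way. Its arguments: {"type":"object","properties":{"rows":{"type":"array","items":{"type":"array","items":{"type":"array","items":{"type":"number","minimum":-1,"maximum":1}}}},"force":{"type":"number"}},"required":["rows"]}

```bash
ls; mkdir -p pics; python3 - <<'E'
from workcell import env,camera
import cv2,numpy as np
for n in("top","scene"):
    c=camera(n);cv2.imwrite(f"pics/{n}0.png",c["color"][...,::-1]);np.savez(f"pics/{n}0.npz",**c)
    print(n,c["mtx"].tolist(),c["extrinsics"].round(3).tolist())
o=env.get_obs();print(o)
E
```

```text
pics
top [[434.43495328616086, 0.0, 322.57578889082896], [0.0, 434.43495328616086, 201.5050955814441], [0.0, 0.0, 1.0]] [[0.002, -0.994, 0.106, 422.928], [-1.0, -0.001, 0.002, -7.312], [-0.002, -0.106, -0.994, 954.711], [0.0, 0.0, 0.0, 1.0]]
scene [[504.3328616572746, 0.0, 317.26731414747894], [0.0, 504.3328616572746, 197.76142350013097], [0.0, 0.0, 1.0]] [[-0.831, 0.464, -0.306, 886.225], [0.556, 0.692, -0.46, 557.682], [-0.001, -0.553, -0.833, 1026.732], [0.0, 0.0, 0.0, 1.0]]
{'t': 0.1, 'joint_pos': array([ 1.00140506,  0.43511435,  0.02495721,  1.57398601, -0.01161013,
        1.13400533, -0.07511781]), 'qvel': array([-0.00232921, -0.00194427,  0.00118122, -0.00182443, -0.00037796,
        0.00220035,  0.00011873]), 'tau': array([ 2.15103209e-03, -6.69128609e+01,  9.87664908e-01, -3.15153050e+01,
       -6.05442747e-02,  3.73349246e-02,  3.46189347e-05]), 'position': array([ 281.02673587, -557.75110371,  226.05523408]), 'eef_rot': array([-6.50898070e-04,  9.72895267e-01,  2.31245177e-01, -2.10339740e-04]), 'force': array([ 0.08603111,  0.12274218, -0.62054693]), 'ft_torque': array([ 0.03459419, -0.01885576,  0.04156885]), 'grasp_force': 0.0, 'grip_width': 0.9987321207547768}
```

View pics/top0.png

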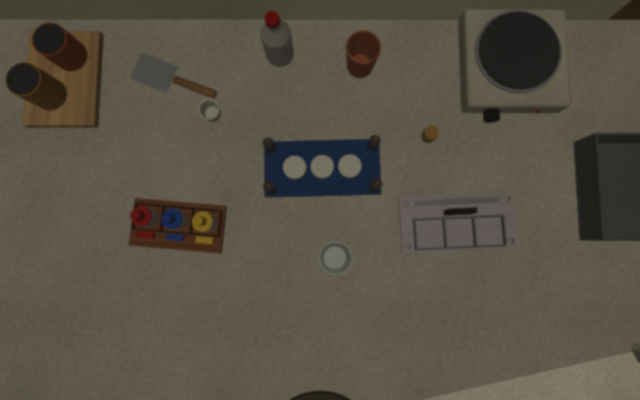

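View pics/scene0.png

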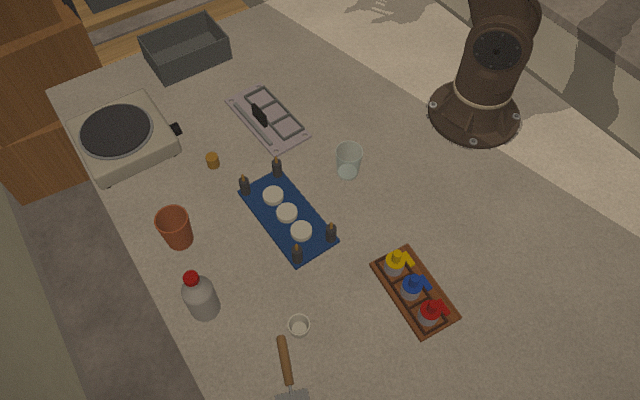

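The top view shows the rack at left with tins red (141,215), blue (172,218), yellow (203,222). The stand is in the centre, with post tops near (269,143), (375,141), (376,184) and (269,187). The tray is at right with its handle at (460,211), and the beaker is at (335,257). The scene view agrees. I'll convert these to coarse positions.

```bash
cat > h.py <<'E'
import numpy as np,cv2
from scipy.spatial.transform import Rotation as R
from workcell import env,camera
def snap(n,f):
    c=camera(n);cv2.imwrite(f"pics/{f}.png",c["color"][...,::-1]);np.savez(f"pics/{f}.npz",**c);return c
def bp(c,uv,z):
    "pixels -> world xy at height z"
    uv=np.atleast_2d(np.float64(uv));T=c["extrinsics"]
    d=np.c_[uv,np.ones(len(uv))]@np.linalg.inv(c["mtx"]).T@T[:3,:3].T
    s=(z-T[2,3])/d[:,2];return (T[:3,3]+d*s[:,None])[:,:2]
def proj(c,P):
    T=np.linalg.inv(c["extrinsics"]);p=(np.atleast_2d(P)@T[:3,:3].T+T[:3,3])@c["mtx"].T
    return p[:,:2]/p[:,2:]
def tool():
    o=env.get_obs();q=o["eef_rot"];return o,R.from_quat(q[[1,2,3,0]])
def go(target,yaw=None):
    "shares to a TCP target (mm); yaw = angle of tool y line in world"
    o,r=tool();d=r.inv().apply(np.array(target)-o["position"])/200
    ty=r.apply([0,1,0]);cur=np.arctan2(ty[1],ty[0]);s=""
    if yaw is not None:
        e=(yaw-cur+np.pi/2)%np.pi-np.pi/2
        s=f"turn {-e/(np.pi/2):.4f}"   # tool z down
    print("t",round(o["t"],2),"pos",o["position"].round(1),"yaw",round(cur,3),"shift",d.round(4),s)
E
python3 - <<'E'
from h import *
c=dict(np.load("pics/top0.npz"));s=dict(np.load("pics/scene0.npz"))
print("handle",bp(c,[[460,211]],50),"tray corners",bp(c,[[401,197],[512,195],[517,242],[404,250]],4))
p=bp(c,[[269,143],[375,141],[376,184],[269,187]],80);print("pins",p,p.mean(0))
print("tins",bp(c,[[141,215],[172,218],[203,222]],84),"tabs",bp(c,[[145,235],[175,237],[204,240]],22))
print("beaker",bp(c,[[335,257]],60))
print("tcp",proj(c,env.get_obs()["position"]),proj(s,env.get_obs()["position"]))
w=snap("wrist","w0");print(w["extrinsics"].round(3),w["mtx"])
o,r=tool();print(r.as_matrix().round(3))
E
```

```text
handle [[ 499.65397594 -292.63300126]] tray corners [[ 534.30884761 -178.24963783]
 [ 539.07806084 -422.74159878]
 [ 436.0030283  -429.02984528]
 [ 418.30265967 -182.73662806]]
pins [[ 636.74022485  104.59278343]
 [ 641.18364163 -113.20617397]
 [ 551.94516833 -114.23935349]
 [ 545.50087157  103.25903492]] [593.84247659  -4.89842728]
tins [[487.79043918 359.30209354]
 [481.84049615 296.71334168]
 [473.89262797 234.16973305]] tabs [[449.46436698 374.86064828]
 [445.289623   310.37344118]
 [438.98433331 248.04041932]]
beaker [[404.13817623 -31.20517749]]
tcp [[660.70167391 335.76323179]] [[274.37123256 -27.75284762]]
[[ 4.49000e-01 -8.63000e-01 -2.31000e-01  3.43159e+02]
 [-8.93000e-01 -4.35000e-01 -1.15000e-01 -5.27226e+02]
 [-1.00000e-03  2.58000e-01 -9.66000e-01  3.83929e+02]
 [ 0.00000e+00  0.00000e+00  0.00000e+00  1.00000e+00]] [[303.72810658   0.         316.90801605]
 [  0.         303.72810658 196.41717124]
 [  0.           0.           1.        ]]
[[ 0.893  0.45  -0.001]
 [ 0.45  -0.893  0.001]
 [-0.    -0.001 -1.   ]]
```

View pics/w0.png

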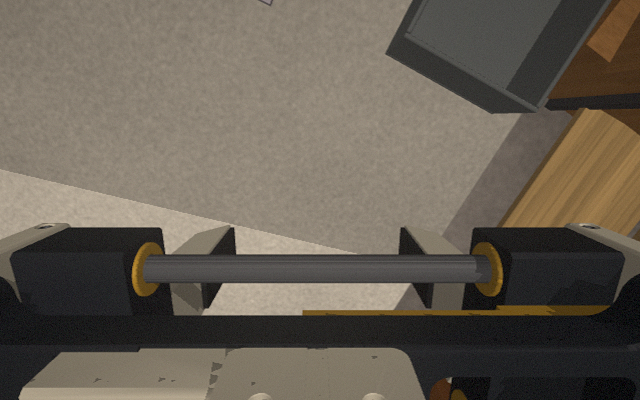

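The wrist camera sits about 69 mm ahead of the TCP along tool x, looking down. The fingers fill rows from 225 down and the upper image is free. Next I'll work out a view pose over the tray.

```bash
python3 - <<'E'
from h import *
go([400,-300,180],-np.pi/2)
E
```

```text
t 0.15 pos [ 281.  -557.8  226.1] yaw -1.104 shift [ 1.1113 -0.8834  0.2315] turn 0.2971
```

Request:
servo_tool --rows '[[[1, -0.88, 0.23, 0.3, 1], [1, -0.88, 0.23, 0.3, 1], [1, -0.88, 0.23, 0.3, 1], [1, -0.88, 0.23, 0.3, 1], [1, -0.88, 0.23, 0.3, 1]]]'

```text
t: 0.78
position: [381.8, -306.6, 180.1]
eef_rot: [-0.001, 1.0, 0.0, -0.0]
force: [-0.3, -0.9, 0.1]
grip_width: 1.003
grasp_force: 0.0
```

Request:
servo_tool --rows '[[[0.1, -0.05, 0, 0, 1], [0.1, -0.05, 0, 0, 1], [0.1, -0.05, 0, 0, 1], [0.1, -0.05, 0, 0, 1]]]'

```text
t: 1.27
position: [399.7, -301.9, 180.7]
eef_rot: [0.0, 1.0, -0.003, -0.0]
force: [-0.2, -0.5, 0.2]
grip_width: 1.003
grasp_force: 0.0
```

```bash
python3 - <<'E'
from h import *
go([400,-300,180],-np.pi/2)
c=snap("wrist","w1")
E
```

```text
t 1.27 pos [ 399.7 -301.9  180.7] yaw -1.577 shift [ 0.0012 -0.0095  0.0033] turn -0.0040
```

View pics/w1.png

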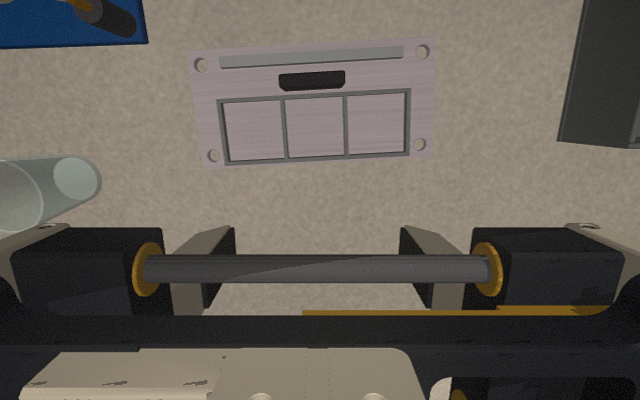

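The tray is fully in view, with holes at (201,65), (422,52), (419,145) and (214,156) and the handle top at about (312,78). I'll refine the hole centres and fit the rigid pose.

```bash
cat >> h.py <<'E'
def fit(model,meas):
    "rigid 2D fit; returns origin, yaw, residuals"
    from scipy.optimize import least_squares
    model=np.float64(model);meas=np.float64(meas)
    def m(p):
        c,s=np.cos(p[2]),np.sin(p[2]);return model@np.array([[c,s],[-s,c]])+p[:2]
    r=least_squares(lambda p:(m(p)-meas).ravel(),[*meas.mean(0),0]).x
    return r,(m(r)-meas).round(1)
E
python3 - <<'E'
from h import *
c=dict(np.load("pics/w1.npz"));g=cv2.cvtColor(c["color"],cv2.COLOR_RGB2GRAY)
uv=[[201,65],[422,52],[419,145],[214,156]];out=[]
hsv=cv2.cvtColor(c["color"],cv2.COLOR_RGB2HSV)
for u,v in uv:
    p=c["color"][v-12:v+13,u-12:u+13].astype(float)
    med=np.median(p.reshape(-1,3),0);bord=np.array([175.,165,170])
    # warm floor seen through the hole: low (b-r)
    w=p[...,0]-p[...,2];yy,xx=np.mgrid[-12:13,-12:13];k=(xx**2+yy**2<=64)
    w=np.clip(w-(np.percentile(w[k],30)+np.percentile(w[k],95))/2,0,None)*k
    out.append([u+(w*xx).sum()/w.sum(),v+(w*yy).sum()/w.sum()])
out=np.array(out);print(out.round(1))
mod=[[46,112],[46,-112],[-46,-112],[-46,112]]
for q in(uv,out):
    r,e=fit(mod,bp(c,q,8));print(r,e.tolist())
print(bp(c,[[312,75],],50))
co,s=np.cos(r[2]),np.sin(r[2]);print("handle",r[:2]+22*np.array([co,s]))
E
```

```text
[[201.9  65.2]
 [421.1  52.1]
 [418.2 143.9]
 [214.5 154.9]]
[ 4.78221739e+02 -2.99434557e+02  4.71930832e-02] [[-0.0, 0.8], [-0.0, -0.9], [0.2, -0.8], [-0.1, 0.9]]
[ 4.78718483e+02 -2.99356413e+02  4.76184438e-02] [[0.6, 1.7], [0.6, -1.7], [-0.4, -1.7], [-0.8, 1.6]]
[[ 503.71984677 -298.68778763]]
handle [ 500.69354494 -298.30920338]
```

Request:
servo_tool --rows '[[[0.3, -0.75, -0.1, 0, 1], [0.3, -0.75, -0.1, 0, 1], [0.3, -0.75, -0.1, 0, 1], [0.3, -0.75, -0.1, 0, 1]]]'

```text
t: 1.82
position: [462.5, -148.7, 201.2]
eef_rot: [-0.0, 1.0, 0.0, 0.001]
force: [0.8, -1.4, 0.3]
grip_width: 0.997
grasp_force: 0.0
```

Request:
servo_tool --rows '[[[0.3, -0.72, 0, 0, 1], [0.3, -0.72, 0, 0, 1], [0.3, -0.72, 0, 0, 1], [0.3, -0.72, 0, 0, 1], [0.3, -0.72, 0, 0, 1]]]'

```text
t: 2.45
position: [521.6, -9.7, 200.4]
eef_rot: [0.001, 1.0, -0.003, -0.0]
force: [0.5, 0.2, -0.8]
grip_width: 1.003
grasp_force: 0.0
```

```bash
python3 - <<'E'
from h import *
go([520,-5,200],-np.pi/2)
c=snap("wrist","w2")
E
```

```text
t 2.45 pos [521.6  -9.7 200.4] yaw -1.578 shift [-0.0079 -0.0236  0.0021] turn -0.0043
```

View pics/w2.png

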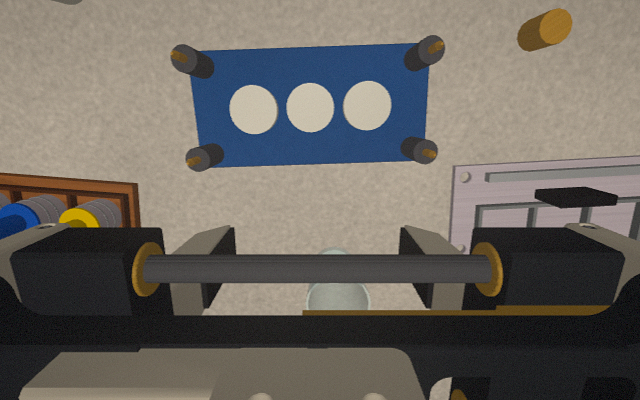

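The stand is in view, with posts near (185,58), (427,50), (420,150) and (205,157). The pin tips are small, so I'll enlarge them.

```bash
python3 - <<'E'
import cv2,numpy as np
a=cv2.imread("pics/w2.png");t=[]
for u,v in [(190,60),(425,53),(418,150),(205,156)]:
    b=cv2.resize(a[v-25:v+25,u-33:u+33],None,fx=6,fy=6,interpolation=cv2.INTER_CUBIC)
    b=cv2.convertScaleAbs(b,alpha=1.8)
    for k in range(0,66,10): cv2.putText(b,str(u-33+k),(k*6,10),0,.35,(0,255,255));b[:4,k*6]=(0,255,0)
    for k in range(0,50,10): cv2.putText(b,str(v-25+k),(0,k*6+5),0,.35,(0,255,255));b[k*6,:6]=(0,255,0)
    t.append(b)
cv2.imwrite("pics/posts.png",np.vstack([np.hstack(t[:2]),np.hstack([t[3],t[2]])]))
E
```

```text
(no output)
```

View pics/posts.png

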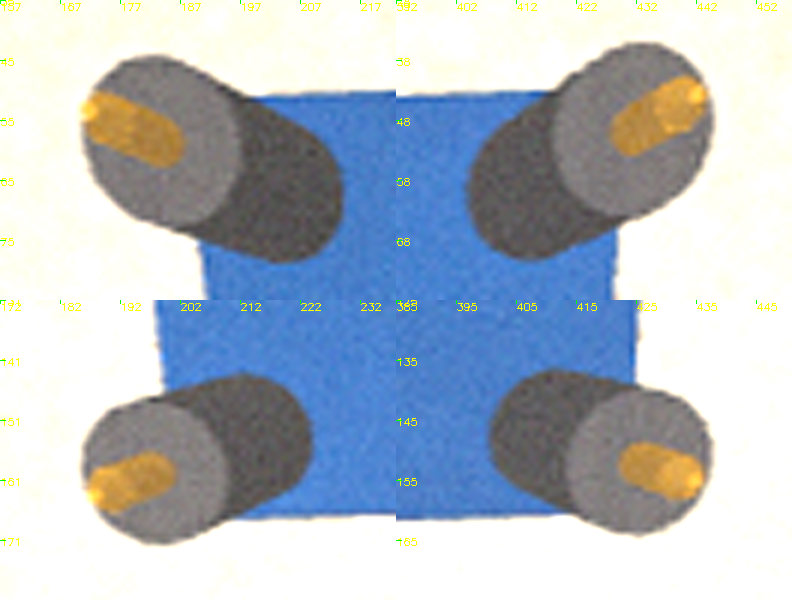

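Collar tops (z=60) are centred at (184.2,58.5), (431.5,49.8), (425.7,151.8) and (197.9,159.9). The pin tips (z=84) are at (172.2,52.8), (442.2,43.8), (434.7,155) and (188,163.5).

```bash
python3 - <<'E'
from h import *
c=dict(np.load("pics/w2.npz"));mod=[[46,112],[46,-112],[-46,-112],[-46,112]]
for q,z in(([[184.2,58.5],[431.5,49.8],[425.7,151.8],[197.9,159.9]],60),([[172.2,52.8],[442.2,43.8],[434.7,155],[188,163.5]],83)):
    r,e=fit(mod,bp(c,q,z));print(r,e.tolist(),"handle target",r[:2]+22*np.array([np.cos(r[2]),np.sin(r[2])]))
go([500.3,-298.3,200],0.0475)
E
```

```text
[ 5.98336450e+02 -3.97577566e+00  2.67545424e-02] [[-0.1, 0.2], [0.2, -0.2], [-0.2, -0.1], [0.1, 0.1]] handle target [620.32857687  -3.38724595]
[ 5.98471375e+02 -3.97872789e+00  2.52515863e-02] [[-0.4, -0.1], [0.0, 0.1], [-0.0, 0.1], [0.4, -0.1]] handle target [620.46436165  -3.42325203]
t 2.5 pos [521.5  -9.9 200.5] yaw -1.578 shift [-0.0955  1.4427  0.0041] turn 0.9651
```

Request:
servo_tool --rows '[[[-0.095, 1, 0, 0.5, 1], [-0.095, 1, 0, 0.5, 1], [-0.095, 1, 0, 0.5, 1], [-0.095, 1, 0, 0.5, 1], [-0.095, 1, 0, 0.5, 1]]]'

```text
t: 3.12
position: [500.8, -210.3, 200.8]
eef_rot: [0.0, 0.922, -0.387, 0.0]
force: [0.3, -0.1, 0.2]
grip_width: 1.002
grasp_force: 0.0
```

```bash
python3 - <<'E'
from h import *
go([500.3,-298.3,110],0.0475);print(env.get_obs()["joint_pos"].round(2))
E
```

```text
t 3.12 pos [ 500.8 -210.3  200.8] yaw -2.367 shift [0.3123 0.3091 0.4542] turn 0.4631
[ 0.22  0.33  0.1   1.81 -0.04  1.   -2.03]
```

The last joint is already at −2.03 of its −2.74 limit, so I'll turn the other way and use the half-turn-equivalent grasp.

Request:
servo_tool --rows '[[[0.3123, 0.3091, 0, -0.55, 1], [0.3123, 0.3091, 0, -0.55, 1], [0.3123, 0.3091, 0, -0.55, 1], [0.3123, 0.3091, 0, -0.55, 1], [0.3123, 0.3091, 0, -0.55, 1]]]'

```text
t: 3.75
position: [502.2, -294.3, 200.7]
eef_rot: [-0.0, 0.999, 0.042, 0.0]
force: [0.2, 0.3, 0.7]
grip_width: 1.002
grasp_force: 0.0
```

Request:
servo_tool --rows '[[[0, 0, 0, -0.55, 1], [0, 0, 0, -0.55, 1], [0, 0, 0, -0.55, 1], [0, 0, 0, -0.55, 1], [0, 0, 0, -0.55, 1]]]'

```text
t: 4.38
position: [502.3, -294.3, 200.8]
eef_rot: [-0.0, 0.89, 0.456, 0.0]
force: [0.2, 0.5, -0.6]
grip_width: 1.005
grasp_force: 0.0
```

Request:
servo_tool --rows '[[[0, 0, 0.3, -0.437, 1], [0, 0, 0.3, -0.437, 1], [0, 0, 0.3, -0.437, 1], [0, 0, 0.3, -0.437, 1], [0, 0, 0.3, -0.437, 1]]]'

```text
t: 5.0
position: [502.2, -294.6, 140.8]
eef_rot: [-0.0, 0.687, 0.727, 0.0]
force: [0.5, 0.8, 0.0]
grip_width: 1.005
grasp_force: 0.0
```

```bash
python3 - <<'E'
from h import *
go([500.3,-298.3,24],0.0475);print(env.get_obs()["joint_pos"].round(2))
E
```

```text
t 5.0 pos [ 502.2 -294.6  140.8] yaw 0.056 shift [-0.0183 -0.0107  0.5839] turn 0.0056
[ 0.72  0.49 -0.4   1.76  0.23  0.94  0.29]
```

Request:
servo_tool --rows '[[[-0.018, -0.01, 0.3, 0.006, 0.3], [-0.018, -0.01, 0.5, 0.006, 0.3], [-0.018, -0.01, 0.58, 0.006, 0.3], [-0.018, -0.01, 0.58, 0.006, 0.3]]]'

```text
t: 5.5
position: [500.4, -298.6, 24.5]
eef_rot: [-0.001, 0.691, 0.723, -0.0]
force: [0.3, 0.3, 0.6]
grip_width: 0.663
grasp_force: 0.0
```

```bash
python3 - <<'E'
from h import *
go([500.3,-298.3,24],0.0475)
E
```

```text
t 5.5 pos [ 500.4 -298.6   24.5] yaw 0.044 shift [ 0.0015 -0.0003  0.0027] turn -0.0021
```

Request:
servo_tool --rows '[[[0.001, 0, 0, -0.002, -1], [0.001, 0, 0, -0.002, -1], [0.001, 0, 0, -0.002, -1], [0.001, 0, 0, -0.002, -1], [0.001, 0, 0, -0.002, -1]]]' --force 55

```text
t: 6.12
position: [500.4, -299.0, 24.9]
eef_rot: [0.0, 0.69, 0.724, -0.0]
force: [0.8, 0.3, -0.8]
grip_width: 0.154
grasp_force: 0.0
```

Request:
servo_tool --rows '[[[0, 0, 0, 0, -1], [0, 0, -0.04, 0, -1], [0, 0, -0.1, 0, -1], [0, 0, -0.1, 0, -1]]]'

```text
t: 6.62
position: [501.1, -299.2, 46.0]
eef_rot: [0.001, 0.69, 0.724, 0.0]
force: [0.3, -0.1, -4.3]
grip_width: 0.124
grasp_force: 55.0
```

Request:
servo_tool --rows '[[[0, 0, -0.2, 0, -1], [0, 0, -0.4, 0, -1], [0, 0, -0.5, 0, -1], [0, 0, -0.5, 0, -1]]]'

```text
t: 7.12
position: [501.2, -299.3, 146.1]
eef_rot: [0.002, 0.69, 0.724, 0.0]
force: [-0.2, 0.3, -5.2]
grip_width: 0.126
grasp_force: 55.0
```

```bash
python3 - <<'E'
from h import *
go([620.4,-3.4,146],0.026)
c=snap("wrist","w3")
E
```

```text
t 7.12 pos [ 501.2 -299.3  146.1] yaw 0.047 shift [ 1.4499  0.6649 -0.    ] turn 0.0135
```

View pics/w3.png

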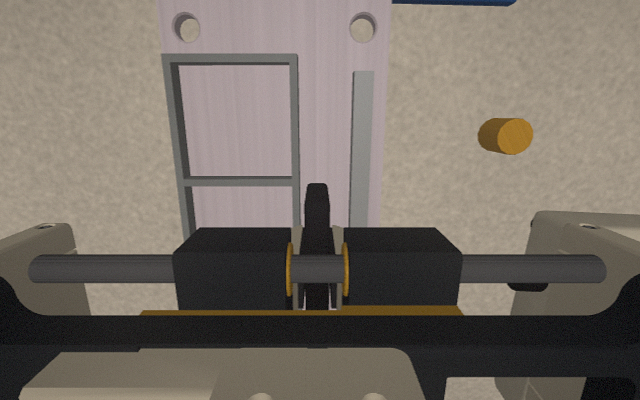

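Held tray: the left holes show at (187,27) and (361,28) and the handle sits centred in the fingers. From these I'll compute the tray pose in the hand.

```bash
python3 - <<'E'
from h import *
c=dict(np.load("pics/w3.npz"));p=bp(c,[[361,28],[187,27]],129.2);print(p,np.linalg.norm(p[0]-p[1]))
r,e=fit([[46,112],[-46,112]],p);h=r[:2]+22*np.array([np.cos(r[2]),np.sin(r[2])]);print(r,e.tolist(),"handle",h)
E
```

```text
[[ 519.02248001 -185.94924816]
 [ 429.0034973  -189.7313636 ]] 90.09839979683977
[ 4.78714480e+02 -2.99741584e+02  4.19899412e-02] [[0.9, 0.0], [-0.9, -0.0]] handle [ 500.69508835 -298.81807643]
```

Request:
servo_tool --rows '[[[0.25, 0.1, 0, 0.0, -1], [0.5, 0.2, 0, 0.0, -1], [0.75, 0.35, 0, 0.0, -1], [0.75, 0.35, 0, 0.0, -1]]]'

```text
t: 7.68
position: [564.7, -138.8, 143.4]
eef_rot: [-0.001, 0.687, 0.727, 0.001]
force: [-0.6, -1.3, -3.7]
grip_width: 0.128
grasp_force: 55.0
```

Request:
servo_tool --rows '[[[0.25, 0.1, 0, 0.0, -1], [0.5, 0.25, 0, 0.0135, -1], [0.7, 0.315, 0, 0.0135, -1], [0.7, 0.315, 0, 0.0135, -1], [0.7, 0.315, 0, 0.0135, -1]]]'

```text
t: 8.3
position: [618.5, -4.2, 143.2]
eef_rot: [-0.001, 0.698, 0.716, -0.001]
force: [-0.1, -0.3, -4.4]
grip_width: 0.124
grasp_force: 55.0
```

The tray is centred in the hand to within 0.5 mm. Next come the fine alignment figures and a check picture over the posts.

```bash
python3 - <<'E'
from h import *
go([620.6,-3.8,112],0.028)
c=snap("wrist","w4")
E
```

```text
t 8.3 pos [618.5  -4.2 143.2] yaw 0.026 shift [0.002  0.0107 0.1558] turn -0.0014
```

View pics/w4.png

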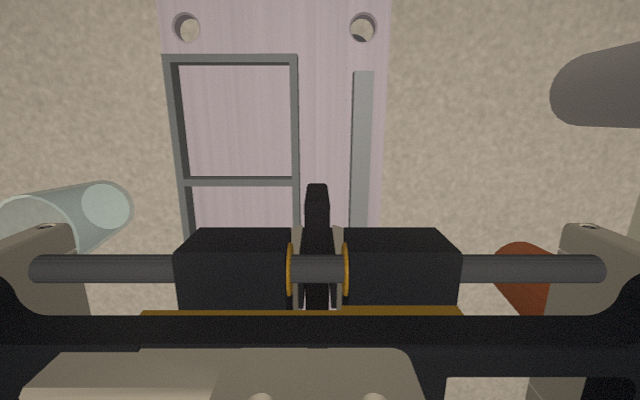

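The tray sits unchanged in the hand, and the dark post collar shows at the lower edge of the right-hand hole (361,37), as expected from this slant. I'll lower it to just above the pins.

Request:
servo_tool --rows '[[[0.002, 0.0107, 0.05, -0.0014, -1], [0.002, 0.0107, 0.12, -0.0014, -1], [0.002, 0.0107, 0.13, -0.0014, -1], [0.002, 0.0107, 0.13, -0.0014, -1]]]'

```text
t: 8.85
position: [621.4, -2.6, 118.3]
eef_rot: [-0.0, 0.697, 0.717, -0.0]
force: [0.2, 0.1, -3.9]
grip_width: 0.129
grasp_force: 55.0
```

```bash
python3 - <<'E'
from h import *
go([620.6,-3.8,85],0.028)
E
```

```text
t 8.85 pos [621.4  -2.6 118.3] yaw 0.028 shift [-0.0058 -0.0041  0.1666] turn 0.0001
```

Request:
servo_tool --rows '[[[-0.005, -0.003, 0.02, 0, -1], [-0.005, -0.003, 0.05, 0, -1], [-0.005, -0.003, 0.07, 0, -1], [-0.005, -0.003, 0.09, 0, -1], [-0.005, -0.003, 0.1, 0, -1]]]'

```text
t: 9.48
position: [620.9, -3.5, 98.4]
eef_rot: [-0.0, 0.697, 0.717, -0.0]
force: [-0.0, 0.3, -3.5]
grip_width: 0.129
grasp_force: 55.0
```

```bash
python3 - <<'E'
from h import *
go([620.6,-3.8,85],0.028)
c=snap("wrist","w5");a=cv2.imread("pics/w5.png")[0:60,150:400];cv2.imwrite("pics/w5c.png",cv2.resize(a,None,fx=3,fy=3,interpolation=cv2.INTER_CUBIC))
E
```

```text
t 9.47 pos [620.9  -3.5  98.4] yaw 0.028 shift [-0.0015 -0.0017  0.0668] turn 0.0003
```

View pics/w5c.png

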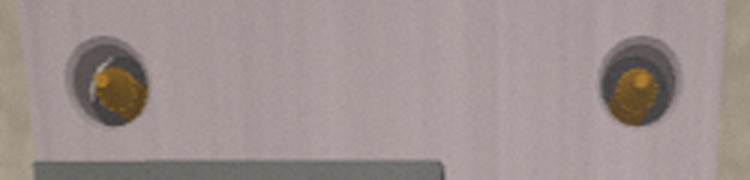

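Both brass pins stand inside their holes (about (188,30) and (363,30)) with no contact force. I'll lower the last 13 mm.

Request:
servo_tool --rows '[[[-0.001, -0.001, 0.02, 0, -1], [-0.001, -0.001, 0.04, 0, -1], [-0.001, -0.001, 0.055, 0, -1], [-0.001, -0.001, 0.064, 0, -1], [-0.001, -0.001, 0.067, 0, -1]]]'

```text
t: 10.15
position: [620.8, -3.7, 85.2]
eef_rot: [-0.0, 0.697, 0.717, -0.0]
force: [-0.1, 1.2, -4.0]
grip_width: 0.128
grasp_force: 55.0
```

```bash
python3 - <<'E'
from h import *
go([620.6,-3.8,85],0.028);print(env.get_obs()["force"],env.get_obs()["ft_torque"])
E
```

```text
t 10.15 pos [620.8  -3.7  85.2] yaw 0.028 shift [-0.0005 -0.0012  0.0009] turn 0.0002
[-0.08409476  1.19550419 -3.96577833] [-0.00944054 -0.16620015 -0.00273366]
```

Request:
servo_tool --rows '[[[0, 0, 0.005, 0, -1], [0, 0, 0.01, 0, -1], [0, 0, 0.01, 0, -1]]]'

```text
t: 10.52
position: [621.0, -3.7, 84.8]
eef_rot: [0.0, 0.697, 0.717, 0.0]
force: [-5.4, -1.5, 10.9]
grip_width: 0.125
grasp_force: 55.0
```

Seated: the stand now carries the tray (upward force at the expected height). Release and rise.

Request:
servo_tool --rows '[[[0, 0, -0.005, 0, 0.2], [0, 0, -0.005, 0, 0.2], [0, 0, -0.005, 0, 0.2], [0, 0, -0.005, 0, 0.2]]]'

```text
t: 11.02
position: [620.9, -3.7, 84.2]
eef_rot: [-0.0, 0.697, 0.717, -0.0]
force: [0.1, -0.6, 0.9]
grip_width: 0.517
grasp_force: 0.0
```

Request:
servo_tool --rows '[[[0, 0, -0.15, 0, 0.2], [0, 0, -0.4, 0, 0.2], [0, 0, -0.55, 0, 0.2], [0, 0, -0.55, 0, 0.2]]]'

```text
t: 11.52
position: [622.5, -3.4, 197.1]
eef_rot: [0.002, 0.697, 0.717, 0.002]
force: [-0.6, 0.4, -0.8]
grip_width: 0.594
grasp_force: 0.0
```

```bash
python3 - <<'E'
from h import *
go([405,296,195],-np.pi/2);print(env.get_obs()["joint_pos"].round(2))
E
```

```text
t 11.53 pos [622.5  -3.4 197.1] yaw 0.028 shift [ 1.5269 -1.0447  0.0054] turn -0.9820
[ 0.22  0.49 -0.44  1.59  0.23  1.1  -0.25]
```

```bash
python3 - <<'E'
from h import *
go([555,305,205],-np.pi/2)
E
```

```text
t 11.53 pos [622.5  -3.4 197.1] yaw 0.028 shift [ 1.5507 -0.2935 -0.0408] turn -0.9820
```

Request:
servo_tool --rows '[[[0.5, -0.1, 0, -0.5, 1], [0.9, -0.3, 0, -0.5, 1], [0.9, -0.3, 0, -0.5, 1], [0.9, -0.3, 0, -0.5, 1], [0.9, -0.3, 0, -0.5, 1]]]'

```text
t: 12.15
position: [555.2, 174.8, 193.3]
eef_rot: [-0.001, 0.369, 0.93, -0.0]
force: [0.4, -0.4, 0.8]
grip_width: 0.997
grasp_force: 0.0
```

Request:
servo_tool --rows '[[[0, 0, 0, -0.482, 1], [0, 0, 0, -0.482, 1], [0, 0, 0, -0.482, 1], [0, 0, 0, -0.482, 1], [0, 0, 0, -0.482, 1]]]'

```text
t: 12.78
position: [556.1, 172.9, 193.4]
eef_rot: [-0.001, 0.003, 1.0, -0.0]
force: [0.2, 0.1, 0.9]
grip_width: 1.0
grasp_force: 0.0
```

```bash
python3 - <<'E'
from h import *
go([555,305,205],-np.pi/2)
E
```

```text
t 12.78 pos [556.1 172.9 193.4] yaw 1.565 shift [ 0.0095  0.6604 -0.0583] turn -0.0036
```

Request:
servo_tool --rows '[[[0, 0.3, -0.05, 0, 1], [0, 0.66, -0.05, 0, 1], [0, 0.66, -0.05, 0, 1], [0, 0.66, -0.05, 0, 1]]]'

```text
t: 13.28
position: [555.7, 306.5, 203.7]
eef_rot: [-0.0, 0.002, 1.0, -0.0]
force: [-0.6, -0.7, -0.5]
grip_width: 1.001
grasp_force: 0.0
```

```bash
python3 - <<'E'
from h import *
go([555,305,205],-np.pi/2)
snap("wrist","w6")
E
```

```text
t 13.28 pos [555.7 306.5 203.7] yaw 1.568 shift [ 0.0035 -0.0077 -0.0065] turn -0.0020
```

View pics/w6.png

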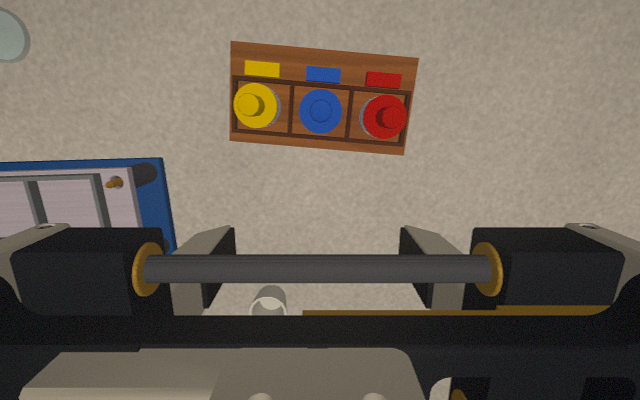

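From the right (rack −y): yellow (249,104), blue (321,110) and red (392,118), seen from behind with −y at image left. So from the robot's left the order is red, blue, yellow, matching the tabs.

```bash
cat > tins.py <<'E'
from h import *
def lids(c,boxes,zl):
    "lid disc centre by HoughCircles-free colour blob: min enclosing circle"
    hsv=cv2.cvtColor(c["color"],cv2.COLOR_RGB2HSV)
    rng=dict(yellow=[(18,120,80),(35,255,255)],blue=[(100,120,60),(125,255,255)],red=[(170,150,60),(180,255,255)])
    out={}
    for k,(u,v,h) in boxes.items():
        s=hsv[v-h:v+h,u-h:u+h];m=cv2.inRange(s,*map(np.array,rng[k]))
        if k=="red": m|=cv2.inRange(s,np.array((0,190,100)),np.array((5,255,255)))
        cn=max(cv2.findContours(m,cv2.RETR_EXTERNAL,cv2.CHAIN_APPROX_NONE)[0],key=cv2.contourArea)
        (x,y),r=cv2.minEnclosingCircle(cn);uv=[x+u-h,y+v-h]
        w=bp(c,[uv,[uv[0]+r,uv[1]]],zl);out[k]=w[0];print(k,np.round(uv,1),"dia",2*np.linalg.norm(w[1]-w[0]).round(1),"lid xy",w[0].round(1))
    return out
E
python3 - <<'E'
from tins import *
c=dict(np.load("pics/w6.npz"))
l=lids(c,dict(yellow=(257,107,28),blue=(320,111,28),red=(384,117,28)),52)
print("knobs",bp(c,[[248,104],[321,110],[392,118]],84).round(1).tolist())
p=bp(c,[[262,69],[323,74.5],[383.5,80]],22);print("tabs",p.round(1).tolist())
r,e=fit([[-26,-64],[-26,0],[-26,64]],p);print(r,e.tolist())
for y in(-64,0,64): print(r[:2]+[12*np.cos(r[2])-y*np.sin(r[2]),12*np.sin(r[2])+y*np.cos(r[2])])
go([*l["red"],140],np.pi/2+r[2])
E
```

```text
yellow [254.2 105.2] dia 45.2 lid xy [476.8 244.9]
blue [319.5 110.6] dia 43.4 lid xy [482.1 308.7]
red [384.8 116.3] dia 44.2 lid xy [487.8 373. ]
knobs [[476.8, 245.9], [482.1, 309.8], [489.2, 372.6]]
tabs [[439.8, 249.1], [445.4, 312.6], [451.0, 376.2]]
[ 4.71267859e+02  3.10341066e+02 -8.83387286e-02] [[-0.0, -0.2], [0.0, 0.0], [0.0, 0.2]]
[477.57473839 245.53193686]
[483.22106659 309.28237982]
[488.86739479 373.03282278]
t 13.32 pos [556.3 305.  203.7] yaw 1.567 shift [0.3435 0.339  0.3179] turn 0.0536
```

Request:
servo_tool --rows '[[[0.2, 0.2, 0, 0.054, -0.1], [0.343, 0.338, 0.1, 0.054, -0.1], [0.343, 0.338, 0.3, 0.054, -0.1], [0.343, 0.338, 0.32, 0.054, -0.1], [0.343, 0.338, 0.32, 0.054, -0.1]]]'

```text
t: 13.95
position: [488.6, 372.6, 140.8]
eef_rot: [0.0, 0.044, 0.999, -0.0]
force: [-0.1, 0.6, 1.0]
grip_width: 0.507
grasp_force: 0.0
```

```bash
python3 - <<'E'
from h import *
go([488.5,373,55],np.pi/2-.088)
E
```

```text
t 13.95 pos [488.6 372.6 140.8] yaw 1.482 shift [0.0009 0.0024 0.4291] turn -0.0003
```

Request:
servo_tool --rows '[[[0.001, 0.002, 0.2, 0, -0.1], [0.001, 0.002, 0.38, 0, -0.1], [0.001, 0.002, 0.428, 0, -0.1], [0.001, 0.002, 0.428, 0, -0.1]]]'

```text
t: 14.45
position: [487.9, 374.5, 55.7]
eef_rot: [0.0, 0.043, 0.999, 0.0]
force: [-0.3, -0.9, -0.2]
grip_width: 0.453
grasp_force: 0.0
```

Request:
servo_tool --rows '[[[0, 0, 0, 0, -1], [0, 0, 0, 0, -1], [0, 0, 0, 0, -1], [0, 0, 0, 0, -1]]]' --force 30

```text
t: 14.95
position: [487.4, 374.7, 55.4]
eef_rot: [0.0, 0.042, 0.999, 0.0]
force: [-0.6, -0.8, 6.2]
grip_width: 0.21
grasp_force: 30.0
```

Request:
servo_tool --rows '[[[0, 0, -0.15, 0, -1], [0, 0, -0.4, 0, -1], [0, 0, -0.6, 0, -1], [0, 0, -0.6, 0, -1]]]'

```text
t: 15.45
position: [487.9, 376.2, 178.1]
eef_rot: [0.002, 0.042, 0.999, 0.002]
force: [-0.2, 0.1, -1.6]
grip_width: 0.212
grasp_force: 30.0
```

```bash
python3 - <<'E'
from h import *
go([578.1,-68.6,175],np.pi/2+.026)
E
```

```text
t 15.45 pos [487.9 376.2 178.1] yaw 1.486 shift [-0.6373 -2.1781  0.0088] turn -0.0705
```

Request:
servo_tool --rows '[[[-0.03, -0.15, 0, 0, -1], [-0.1, -0.35, 0, 0, -1], [-0.2, -0.6, 0, 0, -1], [-0.3, -0.85, 0, 0, -1], [-0.32, -1, 0, 0, -1]]]'

```text
t: 16.08
position: [534.4, 165.8, 173.1]
eef_rot: [-0.001, 0.044, 0.999, -0.001]
force: [-0.1, -0.3, -1.5]
grip_width: 0.214
grasp_force: 30.0
```

Request:
servo_tool --rows '[[[-0.1, -0.25, 0, -0.02, -1], [-0.2, -0.5, 0, -0.05, -1], [-0.28, -0.8, 0, -0.07, -1], [-0.317, -1, 0, -0.07, -1], [-0.317, -1, 0, -0.07, -1]]]'

```text
t: 16.7
position: [579.6, -39.9, 172.8]
eef_rot: [-0.001, -0.009, 1.0, -0.001]
force: [-0.1, 1.0, -1.8]
grip_width: 0.21
grasp_force: 30.0
```

```bash
python3 - <<'E'
from h import *
go([578.1,-68.6,130],np.pi/2+.026)
E
```

```text
t 16.7 pos [579.6 -39.9 172.8] yaw 1.589 shift [ 0.0095 -0.1427  0.2145] turn -0.0049
```

Request:
servo_tool --rows '[[[0.005, -0.08, 0, -0.005, -1], [0.009, -0.142, 0.05, -0.005, -1], [0.009, -0.142, 0.18, -0.005, -1], [0.009, -0.142, 0.2, -0.005, -1], [0.009, -0.142, 0.2, -0.005, -1]]]'

```text
t: 17.32
position: [578.9, -62.8, 134.6]
eef_rot: [-0.0, -0.017, 1.0, 0.0]
force: [-0.3, 0.7, -0.9]
grip_width: 0.212
grasp_force: 30.0
```

```bash
python3 - <<'E'
from h import *
go([578.1,-68.6,111],np.pi/2+.026)
snap("wrist","w7");snap("scene","s7")
a=cv2.imread("pics/w7.png")[:300];b=cv2.resize(cv2.imread("pics/s7.png")[120:300,190:450],None,fx=2,fy=2)
cv2.imwrite("pics/m7.png",np.vstack([a[:235],np.pad(b,((0,0),(0,120),(0,0)))]))
E
```

```text
t 17.32 pos [578.9 -62.8 134.6] yaw 1.605 shift [ 0.0048 -0.0289  0.1182] turn 0.0051
```

View pics/m7.png

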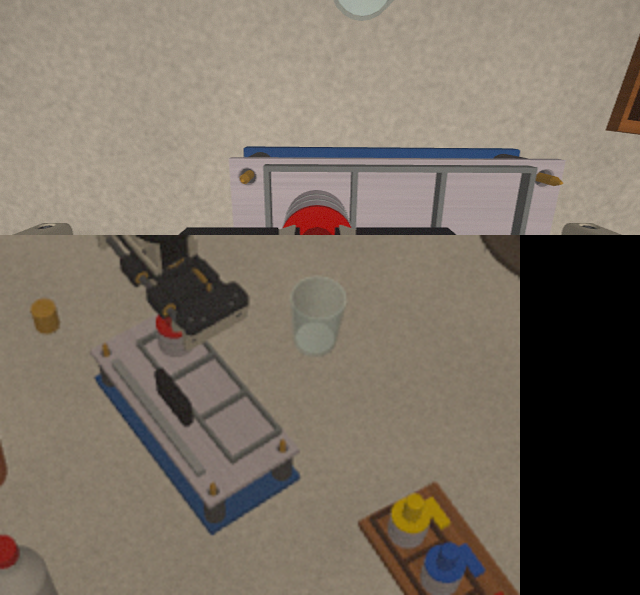

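The tray is seated with the brass pins through its holes, e.g. (247,177) and (545,178) in the upper picture. The red tin hangs over the right compartment, about 6 mm off as the pose says. I'll correct that and lower.

Request:
servo_tool --rows '[[[0.004, -0.028, 0, 0.005, -1], [0.004, -0.028, 0.05, 0.005, -1], [0.004, -0.028, 0.09, 0.005, -1], [0.004, -0.028, 0.11, 0.005, -1], [0.004, -0.028, 0.115, 0.005, -1]]]'

```text
t: 18.05
position: [578.2, -68.9, 111.5]
eef_rot: [-0.0, -0.013, 1.0, -0.0]
force: [-2.4, -1.2, 4.3]
grip_width: 0.208
grasp_force: 30.0
```

```bash
python3 - <<'E'
from h import *
go([578.1,-68.6,111.2],np.pi/2+.026)
E
```

```text
t 18.05 pos [578.2 -68.9 111.5] yaw 1.596 shift [0.0006 0.0013 0.0015] turn -0.0004
```

Request:
servo_tool --rows '[[[0, 0, 0, 0, -0.15], [0, 0, 0, 0, -0.15], [0, 0, 0, 0, -0.15], [0, 0, -0.2, 0, -0.15], [0, 0, -0.35, 0, -0.15]]]'

```text
t: 18.68
position: [578.6, -68.7, 183.0]
eef_rot: [0.0, -0.013, 1.0, 0.0]
force: [0.9, -0.5, -0.5]
grip_width: 0.427
grasp_force: 0.0
```

```bash
python3 - <<'E'
from h import *
go([482.6,309.3,150],np.pi/2-.088)
E
```

```text
t 18.68 pos [578.6 -68.7 183. ] yaw 1.596 shift [0.432  1.9013 0.1654] turn 0.0722
```

Request:
servo_tool --rows '[[[0.05, 0.25, 0, 0, -0.1], [0.12, 0.55, 0, 0, -0.1], [0.2, 0.85, 0, 0, -0.1], [0.22, 1, 0, 0, -0.1], [0.22, 1, 0, 0, -0.1]]]'

```text
t: 19.3
position: [528.6, 133.3, 182.3]
eef_rot: [0.0, -0.015, 1.0, 0.001]
force: [1.3, -0.0, 0.2]
grip_width: 0.451
grasp_force: 0.0
```

Request:
servo_tool --rows '[[[0.07, 0.3, 0, 0.03, -0.1], [0.15, 0.6, 0, 0.072, -0.1], [0.212, 0.9, 0, 0.072, -0.1], [0.212, 0.9, 0.15, 0.072, -0.1], [0.212, 0.9, 0.15, 0.072, -0.1]]]'

```text
t: 19.92
position: [482.0, 307.1, 149.8]
eef_rot: [-0.001, 0.044, 0.999, -0.002]
force: [-0.1, 0.2, 0.1]
grip_width: 0.449
grasp_force: 0.0
```

```bash
python3 - <<'E'
from h import *
go([482.6,309.3,55],np.pi/2-.088)
E
```

```text
t 19.93 pos [482.  307.1 149.8] yaw 1.483 shift [-0.0032  0.013   0.4741] turn 0.0000
```

Request:
servo_tool --rows '[[[-0.003, 0.01, 0, 0, -0.1], [-0.003, 0.01, 0.15, 0, -0.1], [-0.003, 0.01, 0.35, 0, -0.1], [-0.003, 0.01, 0.472, 0, -0.1], [-0.003, 0.01, 0.472, 0, -0.1]]]'

```text
t: 20.55
position: [483.6, 309.1, 56.8]
eef_rot: [-0.001, 0.045, 0.999, -0.001]
force: [1.3, 0.3, 0.1]
grip_width: 0.449
grasp_force: 0.0
```

Request:
servo_tool --rows '[[[0, 0, 0, 0, -1], [0, 0, 0, 0, -1], [0, 0, 0, 0, -1], [0, 0, 0, 0, -1]]]' --force 30

```text
t: 21.05
position: [483.9, 310.9, 58.3]
eef_rot: [0.001, 0.044, 0.999, 0.0]
force: [-0.3, -1.5, 6.3]
grip_width: 0.213
grasp_force: 30.0
```

Request:
servo_tool --rows '[[[0, 0, -0.15, 0, -1], [0, 0, -0.4, 0, -1], [0, 0, -0.6, 0, -1], [0, 0, -0.6, 0, -1]]]'

```text
t: 21.55
position: [484.3, 312.3, 180.5]
eef_rot: [0.002, 0.044, 0.999, 0.002]
force: [0.5, 0.2, -1.2]
grip_width: 0.208
grasp_force: 29.9
```

```bash
python3 - <<'E'
from h import *
go([576.4,-4.6,175],np.pi/2+.026)
E
```

```text
t 21.55 pos [484.3 312.3 180.5] yaw 1.483 shift [-0.5975 -1.5381  0.0248] turn -0.0725
```

Request:
servo_tool --rows '[[[-0.05, -0.15, 0, 0, -1], [-0.15, -0.35, 0, 0, -1], [-0.25, -0.6, 0, 0, -1], [-0.3, -0.75, 0, 0, -1], [-0.3, -0.75, 0, 0, -1]]]'

```text
t: 22.18
position: [530.1, 152.1, 175.7]
eef_rot: [-0.001, 0.047, 0.999, -0.001]
force: [-0.3, 0.8, -1.5]
grip_width: 0.215
grasp_force: 29.9
```

Request:
servo_tool --rows '[[[-0.1, -0.25, 0, -0.02, -1], [-0.2, -0.5, 0, -0.05, -1], [-0.29, -0.75, 0, -0.072, -1], [-0.297, -0.785, 0, -0.072, -1], [-0.297, -0.785, 0, -0.072, -1]]]'

```text
t: 22.8
position: [574.7, -4.8, 176.6]
eef_rot: [-0.001, -0.012, 1.0, 0.0]
force: [-0.5, 0.1, -0.4]
grip_width: 0.212
grasp_force: 29.9
```

```bash
python3 - <<'E'
from h import *
go([576.4,-4.6,134],np.pi/2+.026)
E
```

```text
t 22.8 pos [574.7  -4.8 176.6] yaw 1.596 shift [-0.0087  0.0008  0.2131] turn -0.0007
```

Request:
servo_tool --rows '[[[-0.008, 0, 0.08, 0, -1], [-0.008, 0, 0.16, 0, -1], [-0.008, 0, 0.21, 0, -1], [-0.008, 0, 0.21, 0, -1], [-0.008, 0, 0.21, 0, -1]]]'

```text
t: 23.42
position: [577.0, -5.2, 135.5]
eef_rot: [0.0, -0.013, 1.0, 0.0]
force: [0.4, 0.0, -1.0]
grip_width: 0.209
grasp_force: 29.9
```

```bash
python3 - <<'E'
from h import *
go([576.4,-4.6,114.3],np.pi/2+.026)
E
```

```text
t 23.43 pos [577.   -5.2 135.5] yaw 1.596 shift [0.003  0.0032 0.1062] turn -0.0004
```

Request:
servo_tool --rows '[[[0.003, 0.003, 0.04, 0, -1], [0.003, 0.003, 0.08, 0, -1], [0.003, 0.003, 0.1, 0, -1], [0.003, 0.003, 0.104, 0, -1], [0.003, 0.003, 0.104, 0, -1]]]'

```text
t: 24.05
position: [576.3, -4.9, 114.6]
eef_rot: [0.0, -0.013, 1.0, 0.0]
force: [0.2, -0.5, -1.7]
grip_width: 0.212
grasp_force: 29.9
```

Request:
servo_tool --rows '[[[0, 0, 0.005, 0, -1], [0, 0, 0.008, 0, -1], [0, 0, 0.008, 0, -1]]]'

```text
t: 24.42
position: [576.8, -4.9, 114.3]
eef_rot: [0.001, -0.012, 1.0, -0.0]
force: [-3.2, -1.1, 11.5]
grip_width: 0.213
grasp_force: 30.0
```

Contact. Release and rise.

Request:
servo_tool --rows '[[[0, 0, -0.004, 0, -0.15], [0, 0, -0.004, 0, -0.15], [0, 0, -0.004, 0, -0.15], [0, 0, -0.2, 0, -0.15], [0, 0, -0.35, 0, -0.15]]]'

```text
t: 25.05
position: [576.2, -4.6, 183.9]
eef_rot: [-0.0, -0.013, 1.0, 0.0]
force: [-0.8, -0.5, 0.2]
grip_width: 0.427
grasp_force: 0.0
```

```bash
python3 - <<'E'
from h import *
go([477,245.6,150],np.pi/2-.088)
E
```

```text
t 25.05 pos [576.2  -4.6 183.9] yaw 1.596 shift [0.464  1.2634 0.1699] turn 0.0723
```

Request:
servo_tool --rows '[[[0.1, 0.25, 0, 0, -0.1], [0.2, 0.5, 0, 0, -0.1], [0.23, 0.63, 0, 0, -0.1], [0.23, 0.63, 0, 0, -0.1]]]'

```text
t: 25.55
position: [526.2, 122.6, 183.3]
eef_rot: [0.0, -0.015, 1.0, 0.0]
force: [-0.3, -0.9, 0.3]
grip_width: 0.446
grasp_force: 0.0
```

Request:
servo_tool --rows '[[[0.1, 0.25, 0, 0.03, -0.1], [0.2, 0.5, 0, 0.072, -0.1], [0.234, 0.633, 0.1, 0.072, -0.1], [0.234, 0.633, 0.16, 0.072, -0.1], [0.234, 0.633, 0.16, 0.072, -0.1]]]'

```text
t: 26.18
position: [477.3, 243.3, 149.8]
eef_rot: [-0.001, 0.045, 0.999, -0.001]
force: [0.8, 0.3, 0.2]
grip_width: 0.449
grasp_force: 0.0
```

```bash
python3 - <<'E'
from h import *
go([477,245.6,55],np.pi/2-.088)
E
```

```text
t 26.18 pos [477.3 243.3 149.8] yaw 1.482 shift [0.002  0.0122 0.4737] turn -0.0008
```

Request:
servo_tool --rows '[[[0.002, 0.008, 0, 0, -0.1], [0.002, 0.008, 0.15, 0, -0.1], [0.002, 0.008, 0.35, 0, -0.1], [0.002, 0.008, 0.472, 0, -0.1], [0.002, 0.008, 0.472, 0, -0.1]]]'

```text
t: 26.8
position: [476.6, 245.5, 55.6]
eef_rot: [-0.001, 0.045, 0.999, -0.001]
force: [0.3, -0.1, 0.9]
grip_width: 0.446
grasp_force: 0.0
```

Request:
servo_tool --rows '[[[0, 0, 0, 0, -0.1], [0, 0, 0, 0, -1], [0, 0, 0, 0, -1], [0, 0, 0, 0, -1], [0, 0, 0, 0, -1]]]' --force 30

```text
t: 27.42
position: [477.1, 246.9, 56.9]
eef_rot: [0.0, 0.044, 0.999, -0.0]
force: [-0.9, -1.6, 5.8]
grip_width: 0.211
grasp_force: 30.0
```

Request:
servo_tool --rows '[[[0, 0, -0.15, 0, -1], [0, 0, -0.4, 0, -1], [0, 0, -0.6, 0, -1], [0, 0, -0.6, 0, -1]]]'

```text
t: 27.92
position: [478.1, 248.2, 179.3]
eef_rot: [0.002, 0.044, 0.999, 0.001]
force: [-0.1, -0.6, -1.8]
grip_width: 0.209
grasp_force: 30.0
```

```bash
python3 - <<'E'
from h import *
go([574.8,59.4,175],np.pi/2+.026)
E
```

```text
t 27.93 pos [478.1 248.2 179.3] yaw 1.483 shift [-0.5647 -0.8979  0.0213] turn -0.0726
```

Release height should be 56.9+56 = 112.9.

Request:
servo_tool --rows '[[[-0.1, -0.15, 0, 0, -1], [-0.3, -0.45, 0, 0, -1], [-0.45, -0.7, 0, 0, -1], [-0.56, -0.89, 0, 0, -1], [-0.56, -0.89, 0, 0, -1]]]'

```text
t: 28.55
position: [573.7, 54.0, 174.2]
eef_rot: [-0.001, 0.048, 0.999, -0.001]
force: [-1.1, 0.4, -0.4]
grip_width: 0.211
grasp_force: 30.0
```

Request:
servo_tool --rows '[[[0, 0, 0, -0.072, -1], [0, 0, 0.05, -0.072, -1], [0, 0, 0.15, -0.072, -1], [0, 0, 0.2, -0.072, -1], [0, 0, 0.2, -0.072, -1]]]'

```text
t: 29.18
position: [571.9, 59.7, 135.1]
eef_rot: [-0.001, -0.013, 1.0, -0.0]
force: [-0.5, 0.3, -0.5]
grip_width: 0.208
grasp_force: 30.0
```

```bash
python3 - <<'E'
from h import *
go([574.8,59.4,113],np.pi/2+.026)
E
```

```text
t 29.18 pos [571.9  59.7 135.1] yaw 1.596 shift [-0.0148 -0.002   0.1106] turn -0.0006
```

Request:
servo_tool --rows '[[[-0.014, -0.001, 0.03, 0, -1], [-0.014, -0.001, 0.07, 0, -1], [-0.014, -0.001, 0.1, 0, -1], [-0.014, -0.001, 0.11, 0, -1], [-0.014, -0.001, 0.11, 0, -1]]]'

```text
t: 29.8
position: [575.5, 59.6, 114.4]
eef_rot: [-0.0, -0.013, 1.0, -0.0]
force: [-0.2, -0.1, -0.8]
grip_width: 0.211
grasp_force: 30.0
```

Request:
servo_tool --rows '[[[0, 0, 0.003, 0, -1], [0, 0, 0.006, 0, -1], [0, 0, 0.006, 0, -1]]]'

```text
t: 30.18
position: [575.6, 59.6, 113.4]
eef_rot: [0.0, -0.013, 1.0, -0.0]
force: [-0.5, -0.1, -1.7]
grip_width: 0.208
grasp_force: 30.0
```

Request:
servo_tool --rows '[[[0, 0, 0.004, 0, -1], [0, 0, 0.007, 0, -1], [0, 0, 0.007, 0, -1]]]'

```text
t: 30.55
position: [575.9, 59.6, 112.9]
eef_rot: [0.001, -0.012, 1.0, -0.0]
force: [-2.5, -1.3, 9.2]
grip_width: 0.209
grasp_force: 30.0
```

Contact. Release, rise, then back away from the tray.

Request:
servo_tool --rows '[[[0, 0, -0.004, 0, -0.15], [0, 0, -0.004, 0, -0.15], [0, 0, -0.004, 0, -0.15], [0, 0, -0.2, 0, -0.15], [0, 0, -0.45, 0, -0.15]]]'

```text
t: 31.18
position: [574.8, 59.3, 201.9]
eef_rot: [-0.001, -0.013, 1.0, 0.0]
force: [1.2, -0.9, 0.2]
grip_width: 0.429
grasp_force: 0.0
```

Request:
servo_tool --rows '[[[-0.2, 0.1, -0.2, 0, -0.1], [-0.3, 0.3, -0.3, 0, -0.1], [-0.3, 0.6, -0.3, 0, -0.1], [-0.3, 0.6, -0.3, 0, -0.1], [-0.3, 0.6, -0.3, 0, -0.1]]]'

```text
t: 31.8
position: [632.4, 181.0, 261.4]
eef_rot: [-0.0, -0.013, 1.0, -0.0]
force: [0.3, -0.8, -0.5]
grip_width: 0.452
grasp_force: 0.0
```

```bash
python3 - <<'E'
from h import *
snap("top","t8");snap("scene","s8")
a=cv2.imread("pics/t8.png")[110:290,230:400];b=cv2.imread("pics/s8.png")[120:300,200:460]
cv2.imwrite("pics/m8.png",cv2.resize(np.hstack([a,b]),None,fx=1.85,fy=1.85,interpolation=cv2.INTER_CUBIC))
E
```

```text
(no output)
```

View pics/m8.png

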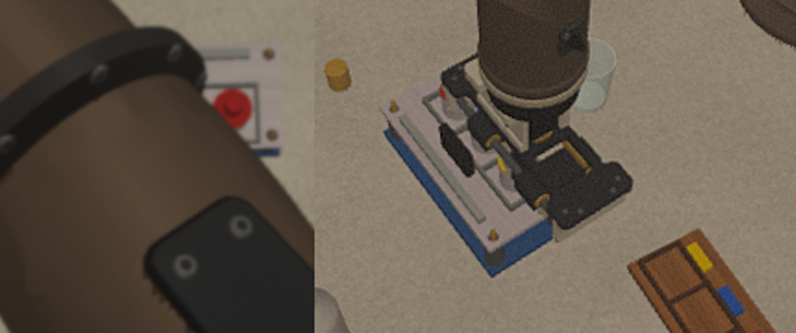

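The arm hides most of the tray; only the red tin at the right end is visible, and the rack is empty. I'll move further off and look again.

Request:
servo_tool --rows '[[[0, 0.3, 0, 0, -0.1], [0.1, 0.6, 0, 0, -0.1], [0.3, 0.9, 0, 0, -0.1], [0.5, 1, 0, 0, -0.1], [0.5, 1, 0, 0, -0.1]]]'

```text
t: 32.52
position: [523.5, 381.1, 262.8]
eef_rot: [-0.0, -0.016, 1.0, 0.001]
force: [1.2, 0.5, 0.2]
grip_width: 0.452
grasp_force: 0.0
```

Request:
servo_tool --rows '[[[0.3, 0, 0, 0, -0.1], [0.3, 0, 0, 0, -0.1], [0.3, 0, 0, 0, -0.1]]]'

```text
t: 32.9
position: [469.3, 375.4, 262.1]
eef_rot: [0.001, -0.011, 1.0, -0.0]
force: [0.6, -0.9, 0.0]
grip_width: 0.453
grasp_force: 0.0
```

```bash
python3 - <<'E'
from h import *
snap("top","t9");snap("scene","s9")
a=cv2.imread("pics/t9.png")[110:290,230:400];b=cv2.imread("pics/s9.png")[120:300,200:460]
cv2.imwrite("pics/m9.png",cv2.resize(np.hstack([a,b]),None,fx=1.85,fy=1.85,interpolation=cv2.INTER_CUBIC))
E
```

```text
(no output)
```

View pics/m9.png

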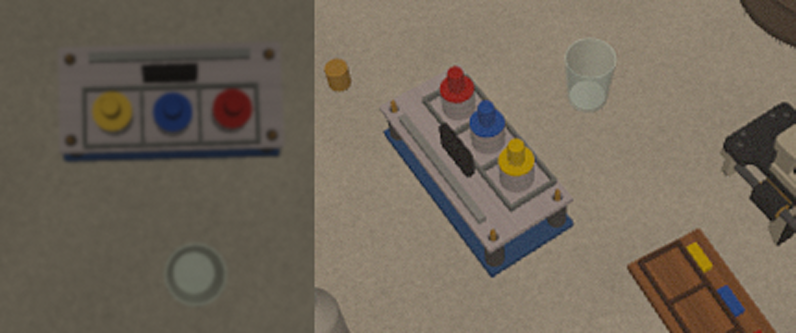

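The tray is seated on all four pins with its handle on the far side. Yellow (112,110), blue (172,112) and red (232,110) stand upright in the left, middle and right compartments. The beaker hasn't been moved and the arm is clear.

```bash
python3 -c "
from workcell import env
print(env.close_job())"
```

```text
the job is handed in; nothing more can be done
None
```

The job is handed in at about 33 s: the tray is seated on all four posts with its handle on the far side, the tins stand upright in reverse order (yellow left, blue middle, red right), and the beaker was left alone.

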